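# Tilt a bass-bar blank out of the strip bin and lay it on the rests

## Task

Take the longer strip of wood (the bass-bar blank) out of the sloped strip bin by drawing it up and out through its slot along its own slant, without letting it fall on the bench. Then lower it, do not drop it, into the notches of the two wooden rests, lying level across both of them and roughly centred, and let go; leave the short stick, gouge, jar and plane where they are.

Things in the scene. Friction and masses are not known exactly. Their poses are not given: they have to be found in the camera images.
- blank_mid (a point): Centre of the bass-bar blank, the longer of two pale strips: a square-edged bar 250 x 12 x 22 mm, about 50 g. It starts on edge, slanting at 30 degrees through either slot of the bin, its upper end about 96 beyond the wall's outer face (along the slant), about 140 above the bench. x runs along the bar to its lower, inner end, y across its 12 mm width, z along its 22 mm height, upwards.
- blank_foot (a point): Centre of the blank's lower end face, 125 mm along the blank's x axis from blank_mid, same axes. It starts on the bin floor against the back wall.
- bin: Wooden strip bin with a sloping roof, fixed. Origin at the centre of its underside, z up; strips stick out towards -x. 155 (x) by 170 mm (y). Slotted wall 12 thick, outer face at x = -76. Floor top 10 above the bench, back wall's inner face at x = 68.5. The roof, 8 thick, is highest at the front (top about 137 above the bench) and falls at 30 degrees towards +x, parallel to the strips.
- bin_sill (a point): On the bin's slotted wall, midway between its two slots, at its inner face (bin x = -64), level with the sills, 80 mm above the bench; axes as the bin's. The slots are centred 40 to either side in y, 26 wide, and go from the sill up to the roof, whose underside is 42 above this point. A strip comes out only along its slant; the blank is clear after about 165 mm of travel.
- rests: Two notched wooden rests on one foot board, fixed. Origin at the centre of its underside, z up; a bar lies in the notches along x, either way round. Foot board 150 x 95 x 10 mm. Rests at x = -45 and +45, each 16 thick (x), 90 wide (y), 62 high. Notches centred at y = 0, floor 40 above the bench, 29 wide at the floor, flaring to 51 at the top. Beside and between the rests it is open.
- rests_seat (a point): Midway between the two notches, 51 mm above the bench: where the blank's centre comes to lie when it rests on edge in both. Axes as the rests'.
- stick_mid (a point): Centre of the short stick, 190 x 14 x 14 mm, about 30 g, slanting through the other slot of the bin and sticking out about 35 mm. x runs along it towards its lower end. Bystander.
- gouge: Gouge with a wooden handle, 246 mm long, 30 mm high, lying on the bench; origin at its ferrule on the bench, x towards the blade. Bystander.
- jar_center (a point): Centre of a closed glass jar, 60 mm in diameter, 75 mm high. Bystander.
- plane: Small steel block plane, 150 x 50 mm, about 50 mm high, x along it; origin under its centre. Bystander.
Not all that is in view belongs to the job. What is shaped like the rests but black, blue or red is not meant.

How it is judged:
By the outcome, as a careful person would: the job done as asked, in the order asked, and still so for the second after the job is handed in, with the robot touching nothing.
It also fails if it takes over 42 s, if anything falls off the work surface, if the arm or the gripper's body presses on something with over 40 N, if the wrist force passes 120 N, or if a joint passes its speed limit or range.

## Robot

A 7-joint arm with a two-finger parallel gripper is mounted at the origin on the work surface. World frame = base frame: x ahead of the robot, y to its left, z up, the work surface at z = 0. Lengths are in m, angles in rad, forces in N, time in s.
With the tool pointing down it reaches from about 0.425 to 0.875 m from the base axis. Payload 4.7 kg.
Tool frame: the origin (TCP) lies midway between the tips of the shut fingers; the grasp point (between the pads) lies 19 mm behind it (ctrl.grip_depth is the distance from the TCP to the grasp point, in m); z points along the fingers, y is the direction in which the jaws open and shut (so a half turn about z gives the same grasp; the last joint's range is limited). The gripper opens to 87 mm and grips with 3 to 60 N. Pads are 19 mm wide; open, the fingers measure 117 mm over their backs; the gripper's body (75 mm by 190 mm) begins 51 mm behind the grasp point.
Start: joints at [-1.19, 0.321, -0.07, 1.45, 0.023, 1.371, -0.057], TCP at [0.233, 0.607, 0.223] pointing down, gripper open.
Joint ranges: [-2.86, 2.86], [-0.3, 2.09], [-1.38, 1.24], [0.06, 2.45], [-1.56, 4.7], [0.09, 2.05], [-2.69, 2.69]. Speed limits (rad/s): [2.57, 2.57, 3.14, 3.14, 3.14, 3.14, 3.14].

## Interface

Orientations are given as a rotation vector (axis times angle).
In Python, from bench import ctrl gives the robot as it stands. The module is installed in compiled form; this text tells all that it offers.
- The arm moves only by the shell command python3 -m inch 'ROWS' [FORCE]. ROWS is JSON, a list of rows, each a list of 5 numbers: the opening, from -1 (shut) to 1 (fully open), so that 0 is half open, then the shift along the tool's x, y, z in mm, then the turn about the tool's z in rad. In form: [[fingers, tx, ty, tz, twist], ...]. A call has 1 to 5 rows; each row shifts and turns the pose as measured when the row begins, along the tool's axes as they then stand; what a row does not reach is not made up. A row lasts 1/8 s, in which the tool goes at most 62.5 mm and 10.7 degrees, less where a joint would pass 70% of its speed; a pose out of reach is approached as far as the arm can. A call is refused whole if a number of a shift passes 62.5 or a number of a turn 0.188, either way. A call with a gripper value outside its range is refused whole. The fingers move at their own pace and stop on an object; FORCE is the grip in N (left out, the last holds). Time passes only in rows, so rows that do not move let the fingers close. It gives the time, the measured TCP pose, the force and the opening at its end, in the units of the state.
- ctrl.get_state(): the state, without advancing time (a new reading comes with each control period).
- ctrl.get_image(name): name is "scene" or "side" or "wrist"; returns a dict with "color" (384x512x3 uint8, red, green, blue), "range_z" (384x512 float32, m along the optical axis (not along the pixel's ray), 0 where there is no reading), "K" (3x3 intrinsics, pixels), "R" (3x3) and "t" (3): a world point X has camera coordinates R X + t. Camera axes: x right, y down, z forward; pixel columns grow to the right and rows downward; lengths in m; the calibration is good to about 2 mm. A picture is of the moment at which its call begins.
- ctrl.close_job(): hands the job in, once; it reports no verdict.
The state is a dict: "time": time; "joint_positions": joint angles; "qd": joint speeds; "joint_torque": joint torques, N m; "position": TCP position; "tool_rot": TCP orientation; "ft_force": force on the tool from outside, world axes, zero at the start; "torque": the same for the moment, N m; "grip_width": opening from 0.0 (shut) to 1.0 (fully open).
Only numpy, scipy, OpenCV 4.12 (cv2) and the standard library are available. Lean on these libraries where they do the work, as an engineer would, in place of code of your own. Each camera call takes 0.05 s, during which the arm holds its last target. There are 200 camera calls.

## Working session

There is one attempt and no reset: what is moved stays moved. The work goes in short steps, Python scripts to look and compute and a shell command to move; the robot and the scene stay as the last step left them, time stands still between calls to the robot, and variables do not carry over. Pictures are saved under pics/ and viewed, about 8 in all and at most 12, crops included, and the job is handed in when it is done.

```bash
mkdir -p pics; cat > h.py <<'E'
import numpy as np, cv2
from bench import ctrl
from scipy.spatial.transform import Rotation as Rn
def grab(n):
    im=ctrl.get_image(n); np.savez('%s.npz'%n,**{k:im[k] for k in('color','range_z','K','R','t')}); return im
def load(n): return dict(np.load('%s.npz'%n))
def cloud(im):
    z=im['range_z']; v,u=np.mgrid[:z.shape[0],:z.shape[1]]
    c=np.stack([u,v,np.ones_like(u)],-1)@np.linalg.inv(im['K']).T*z[...,None]
    return (c-im['t'])@im['R']
def proj(im,X):
    c=im['R']@np.asarray(X)+im['t']; p=im['K']@c; return p[:2]/p[2]
E
python3 - <<'E'
from h import *
a=grab('scene');b=grab('side')
s=ctrl.get_state();print(s)
for n,i in(('scene',a),('side',b)):
    cv2.imwrite(f'pics/{n}0.png',cv2.resize(i['color'][...,::-1],(800,600),interpolation=cv2.INTER_CUBIC)); print(-i['R'].T@i['t'])
E
```

```text
{'time': 0.1, 'joint_positions': array([-1.18991776,  0.32173231, -0.07008942,  1.45151963,  0.02257604,
        1.37078445, -0.05690373]), 'qd': array([-1.23955161e-03, -2.85231017e-04, -8.28473075e-04, -2.45167603e-03,
        1.10384275e-04,  7.16893372e-05,  8.30436105e-04]), 'joint_torque': array([-5.60257376e-05, -4.92574060e+01, -4.05724626e-01, -3.13398349e+01,
       -6.42852439e-02,  3.95593140e-02,  6.61459035e-05]), 'position': array([0.23296006, 0.6063104 , 0.22159842]), 'tool_rot': array([-5.72831436e-01, -3.08868464e+00,  2.57600922e-03]), 'ft_force': array([0.80501276, 0.52984161, 0.34689348]), 'torque': array([ 0.02026696,  0.03264794, -0.01083726]), 'grip_width': 0.9977781093516035}
[ 1.45084564 -0.11129404  1.0544852 ]
[ 0.10658813 -0.65563899  1.00342631]
```

View pics/scene0.png

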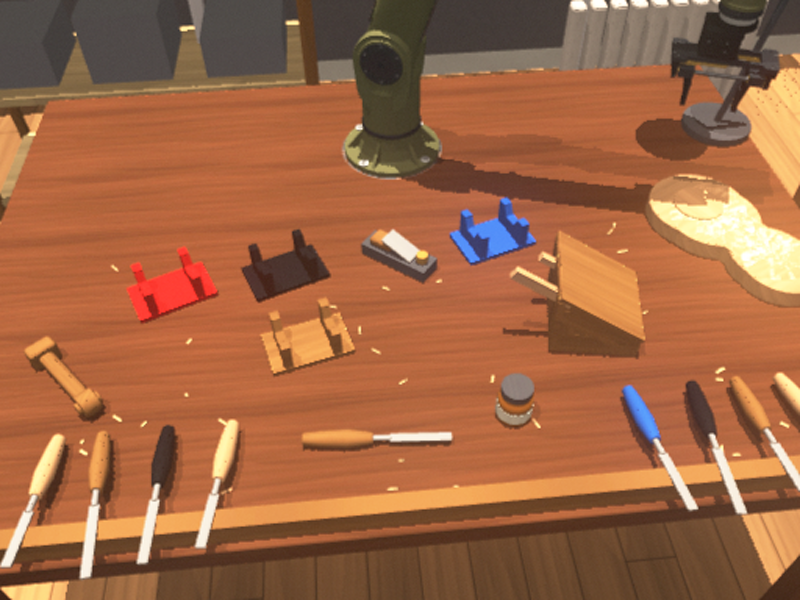

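View pics/side0.png

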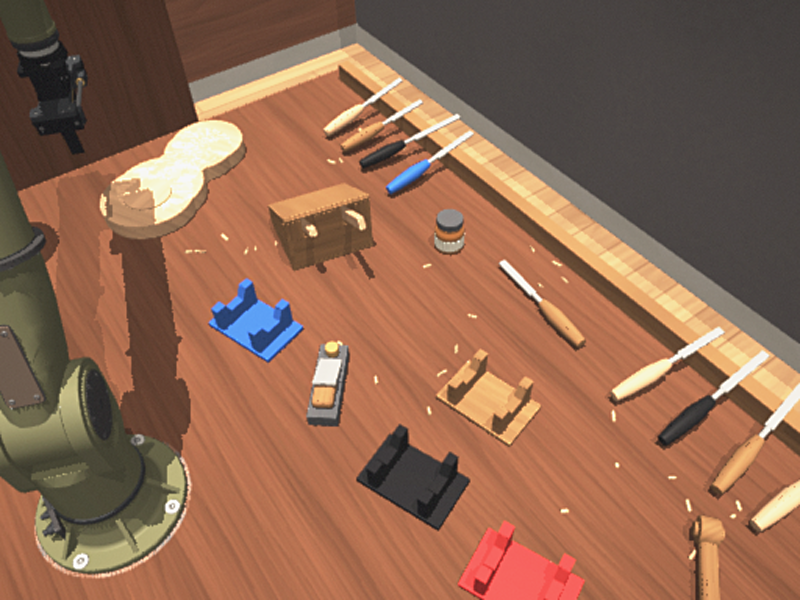

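Scene view (800x600 pixels):
- **Strips in the bin:** the long strip's end is at (513,273) to (555,293). The short stick's is at (540,256) to (553,263). The long one nearer the camera, in the +x slot, is my choice.
- **Rests:** wood at (307,340). I ruled out red (172,285), black (285,265) and blue (492,232).

The side view agrees: long strip at (355,220), stick at (310,230), wood rests at (490,400).

```bash
python3 - <<'E'
from h import *
for n in('scene','side'):
    im=load(n);P=cloud(im);c=im['color'].astype(int);hsv=cv2.cvtColor(im['color'],cv2.COLOR_RGB2HSV)
    k=.64
    def px(u,v): u=int(u*k);v=int(v*k);return P[v,u].round(3),hsv[v,u]
    L={'scene':dict(tip=(518,276),strip=(535,284),stick=(546,259),roof1=(580,260),roof2=(620,310),board=(310,345)),
       'side':dict(tip=(348,213),strip=(356,219),stick=(311,231),roof1=(300,205),roof2=(345,198),board=(488,400))}[n]
    for q,(u,v) in L.items(): print(n,q,*px(u,v))
    # roof plane fit
    if n=='scene': box=(565,250,630,310)
    else: box=(285,195,360,210)
    u0,v0,u1,v1=[int(x*k) for x in box]
    Q=P[v0:v1,u0:u1].reshape(-1,3);Q=Q[(Q[:,2]>.05)&(Q[:,2]<.15)]
    m=Q.mean(0)
    for _ in range(4):
        w=np.linalg.svd(Q-m)[2][2] if len(Q)<3000 else None
        d=abs((Q-m)@w);Q=Q[d<.004];m=Q.mean(0)
    w*=np.sign(w[2]);print('roof n',w,'tilt',np.degrees(np.arccos(w[2])),'yaw',np.degrees(np.arctan2(w[1],w[0])),m,len(Q))
a=load('scene')['color'];b=load('side')['color']
A=cv2.resize(a[140:235,310:420,::-1],(400,345),interpolation=3);B=cv2.resize(b[110:180,165:245,::-1],(394,345),interpolation=3)
cv2.imwrite('pics/crop.png',np.hstack([A,B]))
E
```

```text
scene tip [0.579 0.165 0.143] [ 11 125 147]
scene strip [0.586 0.195 0.128] [ 12 130 145]
scene stick [0.513 0.233 0.113] [ 17 121 246]
scene roof1 [0.525 0.292 0.115] [ 14 164 233]
scene roof2 [0.615 0.345 0.075] [ 15 165 236]
scene board [ 0.582 -0.2    0.01 ] [ 16 162 246]
roof n [0.10632733 0.49058939 0.8648795 ] tilt 30.131051383539205 yaw 77.77119979702867 [0.56307104 0.31263188 0.09794704] 1424
side tip [0.582 0.226 0.118] [ 14 116 231]
side strip [0.573 0.182 0.139] [ 12 114 139]
side stick [0.504 0.228 0.116] [ 23  75 249]
side roof1 [0.53  0.319 0.099] [ 14 137 230]
side roof2 [0.599 0.263 0.123] [ 14 137 227]
side board [ 0.577 -0.204  0.008] [ 15 132 237]
roof n [0.11680158 0.47677284 0.87123192] tilt 29.39788668108577 yaw 76.23457934370239 [0.55800401 0.31053658 0.10014894] 323
```

View pics/crop.png

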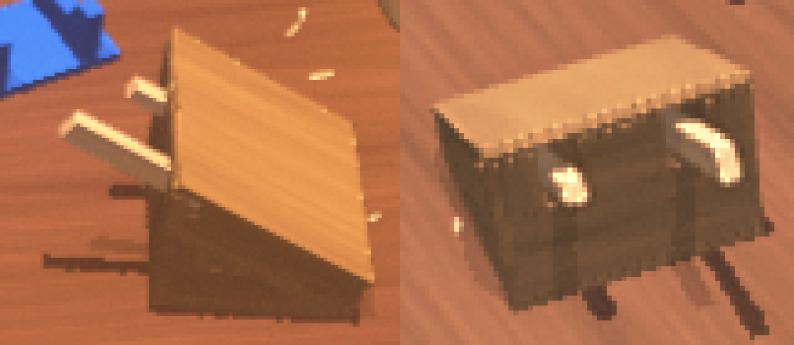

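The crop confirms it: the long strip is at crop-left (60,125) to (170,180), in the +x slot, and the stick is at (135,90). Next I fit the strip axis and the rests.

```bash
python3 - <<'E'
from h import *
yaw=np.radians(77.2);ex=np.array([np.cos(yaw),np.sin(yaw),0]);ey=np.array([-ex[1],ex[0],0])
S=[]
for n in('scene','side'):
    im=load(n);P=cloud(im).reshape(-1,3)
    m=(P[:,0]>.545)&(P[:,0]<.61)&(P[:,1]>.12)&(P[:,1]<.225)&(P[:,2]>.08)
    Q=P[m];print(n,len(Q))
    for q in Q[:: max(1,len(Q)//12)]: print((q@ex).round(4),(q@ey).round(4),q[2].round(4))
    # wall face estimate
    m=(P[:,0]>.48)&(P[:,0]<.64)&(P[:,1]>.17)&(P[:,1]<.40)&(P[:,2]>.02);B=P[m]
    print('bin pts ex',np.percentile(B@ex,[1,5,50,95,99]).round(3),'ey',np.percentile(B@ey,[1,5,50,95,99]).round(3))
    # rests
    m=(P[:,0]>.46)&(P[:,0]<.70)&(P[:,1]>-.32)&(P[:,1]<-.08)&(P[:,2]>.006)&(P[:,2]<.08)
    c=im['color'].reshape(-1,3).astype(int);m&=(c[:,0]-c[:,2]>40)
    R=P[m];r=cv2.minAreaRect(R[:,:2].astype(np.float32));print('rest rect',r,len(R))
    T=R[R[:,2]>.05]; 
    lab=cv2.kmeans(T[:,:2].astype(np.float32),4,None,(3,100,1e-6),5,2); print(lab[2].round(3).tolist(),[int((lab[1]==i).sum()) for i in range(4)])
s=ctrl.get_state();print(Rn.from_rotvec(s['tool_rot']).as_matrix().round(3))
E
```

```text
scene 247
0.2879 -0.5191 0.1529
0.2935 -0.5281 0.1513
0.2788 -0.5252 0.139
0.2893 -0.5298 0.1411
0.2948 -0.5316 0.1398
0.303 -0.5324 0.1378
0.3141 -0.5295 0.1324
0.3227 -0.527 0.127
0.3311 -0.5261 0.1232
0.3395 -0.5262 0.1205
0.3189 -0.5305 0.1146
0.3432 -0.5295 0.1128
0.3393 -0.5305 0.1015
bin pts ex [0.302 0.333 0.401 0.501 0.514] ey [-0.568 -0.567 -0.505 -0.413 -0.401]
rest rect ((0.5728721022605896, -0.19801367819309235), (0.23344431817531586, 0.22511611878871918), 3.290616273880005) 1602
[[0.6259999871253967, -0.23899999260902405], [0.5379999876022339, -0.16899999976158142], [0.5600000023841858, -0.25600001215934753], [0.6029999852180481, -0.15199999511241913]] [55, 62, 59, 54]
side 91
0.3483 -0.5234 0.1203
0.326 -0.5257 0.1337
0.3125 -0.5245 0.1414
0.3022 -0.5211 0.1472
0.3103 -0.5173 0.1382
0.3397 -0.5163 0.1102
0.2878 -0.5222 0.1512
0.2942 -0.5179 0.1436
0.3103 -0.5164 0.1269
0.2828 -0.5289 0.1452
0.2855 -0.5236 0.1411
0.2797 -0.5186 0.1441
0.2815 -0.5218 0.1374
bin pts ex [0.31  0.355 0.362 0.482 0.506] ey [-0.564 -0.557 -0.481 -0.411 -0.396]
rest rect ((0.5800414085388184, -0.20959371328353882), (0.219568133354187, 0.2397603988647461), 89.99931335449219) 1986
[[0.531000018119812, -0.17100000381469727], [0.6179999709129333, -0.2409999966621399], [0.5950000286102295, -0.15399999916553497], [0.5540000200271606, -0.257999986410141]] [68, 80, 76, 74]
[[-0.933  0.359 -0.001]
 [ 0.359  0.933 -0.002]
 [-0.    -0.002 -1.   ]]
```

```bash
cat > rem.py <<'E'
import sys
from h import *
# target x y z yaw_of_tool_y(deg)
x,y,z,a=map(float,sys.argv[1:5]);s=ctrl.get_state()
R=Rn.from_rotvec(s['tool_rot']).as_matrix();cur=np.degrees(np.arctan2(R[1,1],R[0,1]))
d=(a-cur+90)%180-90
print('t',round(s['time'],2),'pos',s['position'].round(4),'toolmm',(R.T@(np.array([x,y,z])-s['position'])*1000).round(1),'twist',round(-np.radians(d),3),'F',s['ft_force'].round(1),'grip',round(s['grip_width'],3),'j',s['joint_positions'].round(2))
E
python3 -m inch '[[1,-47,-26,0,0],[1,-47,-26,0,0],[1,-47,-26,0,0],[1,-47,-26,0,0],[1,-47,-26,0,0]]' 40
python3 rem.py 0.581 0.198 0.222 -12.8
```

```text
time: 0.72
position: [0.4053, 0.3987, 0.2179]
tool_rot: [-0.554, -3.088, 0.007]
ft_force: [0.6, 0.4, -0.4]
grip_width: 0.997
t 0.72 pos [0.4053 0.3987 0.2179] toolmm [-234.5 -127.1   -4.2] twist 1.439 F [ 0.6  0.4 -0.4] grip 0.997 j [-0.89  0.15  0.08  1.66 -0.01  1.33  0.4 ]
```

```bash
python3 -m inch '[[0.4,-47,-25,-1,0],[0.4,-47,-25,-1,0],[0.4,-47,-25,-1,0],[0.4,-47,-25,-1,0],[0.4,-47,-25,0,0]]' >/dev/null
python3 -m inch '[[0.4,0,0,0,0.18],[0.4,0,0,0,0.18],[0.4,0,0,0,0.18],[0.4,0,0,0,0.18],[0.4,0,0,0,0.18]]' >/dev/null
python3 -m inch '[[0.4,0,0,0,0.18],[0.4,0,0,0,0.18],[0.4,0,0,0,0.17],[0.4,0,0,0,0]]'
python3 - <<'E'
from h import *
im=grab('wrist');cv2.imwrite('pics/wrist1.png',im['color'][...,::-1])
s=ctrl.get_state()
for X in([.5813,.1982,.121],): print(proj(im,X))
E
python3 rem.py 0.581 0.198 0.222 -12.8
```

```text
time: 2.48
position: [0.5867, 0.1831, 0.2145]
tool_rot: [2.495, 1.908, -0.03]
ft_force: [-0.0, -0.3, 0.3]
grip_width: 0.701
[250.05044439 178.58837348]
t 2.52 pos [0.5866 0.1832 0.2145] toolmm [12.7 -9.3 -7.6] twist -0.04 F [0.2 0.6 0.3] grip 0.699 j [-0.72  0.28  0.45  1.56 -0.11  1.36 -0.52]
```

View pics/wrist1.png

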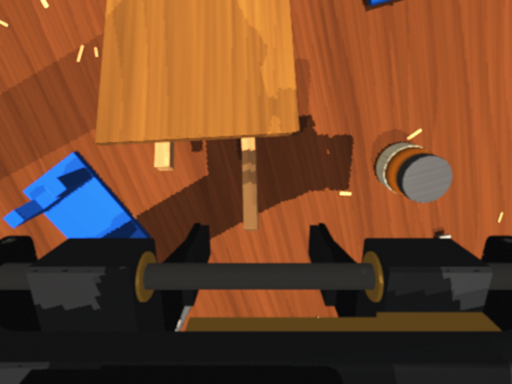

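The wrist view shows the long strip from (249,138) to (250,228) and the stick at (163,155). My grip point projects to (250,179), which is on the strip. A quick depth check of the axis comes next.

```bash
python3 - <<'E'
from h import *
im=load('wrist');P=cloud(im)
for v in(145,160,180,200,215,225): print(v,[P[v,u].round(4).tolist() for u in(246,250,254)])
Q=P[150:222,247:253].reshape(-1,3);Q=Q[Q[:,2]>.09];a=np.polyfit(Q[:,1],Q[:,0],1);print(len(Q),a,np.degrees(np.arctan2(1,a[0])),np.polyfit(Q[:,1],Q[:,2],1),Q.mean(0))
E
```

```text
145 [[0.5857, 0.2278, 0.1164], [0.5891, 0.2268, 0.1156], [0.5926, 0.2259, 0.116]]
160 [[0.5827, 0.216, 0.1231], [0.5861, 0.215, 0.1228], [0.5895, 0.2141, 0.1228]]
180 [[0.5789, 0.2008, 0.1324], [0.5824, 0.2002, 0.1338], [0.5855, 0.1987, 0.1313]]
200 [[0.575, 0.1858, 0.1407], [0.5784, 0.185, 0.1409], [0.5817, 0.1841, 0.1409]]
215 [[0.5722, 0.1746, 0.1464], [0.5757, 0.1745, 0.1482], [0.579, 0.1735, 0.148]]
225 [[0.5705, 0.1679, 0.1516], [0.5737, 0.1667, 0.1508], [0.577, 0.1661, 0.1513]]
432 [0.26114839 0.52962178] 75.3641697189908 [-0.42536377  0.21876045] [0.58086902 0.19623798 0.13528792]
```

```bash
python3 -m inch '[[0.2,13,-9,0,-0.03],[0.2,2,-1,20,0],[0.2,0,0,30,0],[0.2,0,0,20,0]]'>/dev/null; python3 rem.py 0.581 0.198 0.102 -13.3
```

```text
t 3.02 pos [0.5792 0.2055 0.1444] toolmm [-6.5  3.8 42.4] twist 0.015 F [-0.4  0.6  0.6] grip 0.603 j [-0.73  0.32  0.42  1.65 -0.13  1.22 -0.5 ]
```

```bash
python3 -m inch '[[0.2,-6,3,20,0.01],[0.2,-1,0,20,0],[0.2,0,0,5,0]]'>/dev/null; python3 rem.py 0.581 0.198 0.102 -13.3
```

```text
t 3.4 pos [0.5772 0.202  0.0963] toolmm [-3.2  4.5 -5.7] twist 0.018 F [ 0.3 -0.3  0.8] grip 0.603 j [-0.72  0.36  0.41  1.7  -0.16  1.14 -0.47]
```

```bash
python3 -m inch '[[0.2,-3,5,-6,0.02],[0.2,0,0,0,0]]'>/dev/null; python3 rem.py 0.581 0.198 0.102 -13.3
```

```text
t 3.65 pos [0.5823 0.1992 0.1038] toolmm [-1.4 -0.9  1.8] twist -0.0 F [ 0.2  0.  -0.1] grip 0.6 j [-0.72  0.36  0.42  1.68 -0.16  1.15 -0.48]
```

```bash
python3 -m inch '[[-1,-1,-1,1,0],[-1,0,0,0,0],[-1,0,0,0,0],[-1,0,0,0,0],[-1,0,0,0,0]]' 50 >/dev/null;python3 -m inch '[[-1,0,0,0,0],[-1,0,0,0,0]]'>/dev/null; python3 rem.py 0.581 0.198 0.102 -13.3
```

```text
t 4.53 pos [0.5818 0.199  0.1045] toolmm [-1.2 -0.5  2.6] twist 0.0 F [ 0.8 -0.3  1.1] grip 0.133 j [-0.72  0.35  0.42  1.69 -0.16  1.15 -0.48]
```

```bash
python3 -m inch '[[-1,-8,0,-8,0],[-1,-13,0,-7.5,0],[-1,-13,0,-7.5,0],[-1,-9,0,-5,0]]'; for d in 0.04 0.07; do python3 rem.py $(python3 -c "d=$d;print(.5818-.199*d,.199-.843*d,.1075+.5*d)") -13.3;done
```

```text
time: 5.03
position: [0.5715, 0.1538, 0.1346]
tool_rot: [-2.46, -1.946, 0.02]
ft_force: [0.3, -0.4, -1.2]
grip_width: 0.134
t 5.03 pos [0.5715 0.1538 0.1346] toolmm [11.8 -0.3  7. ] twist -0.0 F [ 0.3 -0.4 -1.2] grip 0.134 j [-0.69  0.28  0.45  1.71 -0.13  1.19 -0.44]
t 5.03 pos [0.5715 0.1538 0.1346] toolmm [-14.3  -0.4  -7.8] twist -0.0 F [ 0.3 -0.4 -1.2] grip 0.134 j [-0.69  0.28  0.45  1.71 -0.13  1.19 -0.44]
```

On the line with low force, so I keep drawing.

```bash
python3 -m inch '[[-1,-17,0,-10,0],[-1,-17,0,-10,0],[-1,-17,0,-10,0]]'; for d in 0.11 0.19; do python3 rem.py $(python3 -c "d=$d;print(.5818-.199*d,.199-.843*d,.1075+.5*d)") -13.3;done
```

```text
time: 5.4
position: [0.5592, 0.1007, 0.1671]
tool_rot: [-2.461, -1.946, 0.02]
ft_force: [-0.4, -0.7, -0.2]
grip_width: 0.137
t 5.4 pos [0.5592 0.1007 0.1671] toolmm [ 5.6 -0.6  4.6] twist -0.0 F [-0.4 -0.7 -0.2] grip 0.137 j [-0.65  0.2   0.48  1.74 -0.1   1.24 -0.38]
t 5.4 pos [0.5592 0.1007 0.1671] toolmm [-63.9  -1.  -34.9] twist -0.0 F [-0.4 -0.7 -0.2] grip 0.137 j [-0.65  0.2   0.48  1.74 -0.1   1.24 -0.38]
```

```bash
python3 -m inch '[[-1,-17,0,-9,0],[-1,-17,0,-9,0],[-1,-17,0,-10,0],[-1,-15,0,-9,0],[-1,0,0,0,0]]'; d=0.20; python3 rem.py $(python3 -c "d=$d;print(.5818-.199*d,.199-.843*d,.1075+.5*d)") -13.3
python3 - <<'E'
from h import *
a=grab('scene');b=grab('side')
A=cv2.resize(a['color'][130:260,150:430,::-1],(790,367));B=cv2.resize(b['color'][100:200,120:330,::-1],(480,229))
cv2.imwrite('pics/out.png',np.vstack([A,np.pad(B,((0,0),(0,310),(0,0)))]))
E
```

```text
time: 6.02
position: [0.5438, 0.0296, 0.2088]
tool_rot: [-2.465, -1.942, 0.016]
ft_force: [-0.4, 0.7, -0.8]
grip_width: 0.135
t 6.03 pos [0.5438 0.0296 0.2088] toolmm [ 0.3 -1.9  1.4] twist -0.004 F [-0.4  0.7 -0.8] grip 0.135 j [-0.59  0.11  0.53  1.74 -0.06  1.31 -0.29]
```

View pics/out.png

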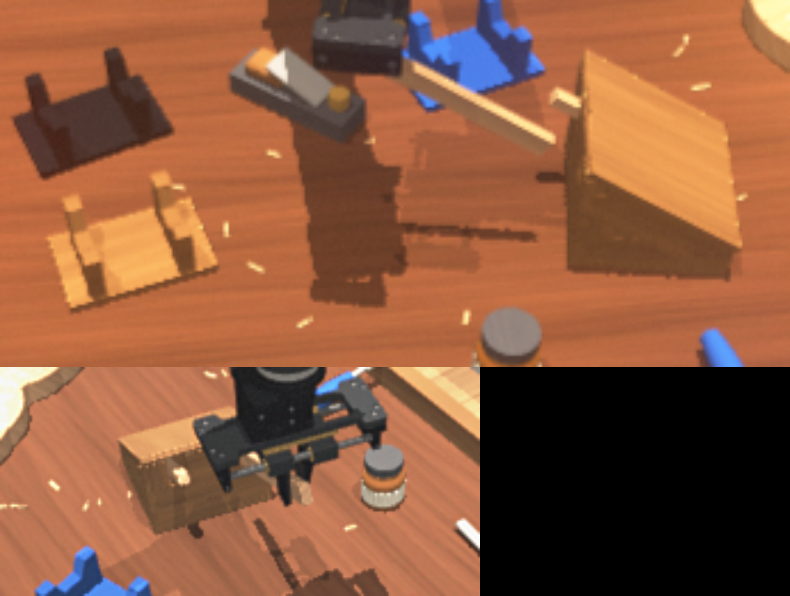

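```bash
python3 -m inch '[[-1,-30,13,0,0],[-1,-45,20,0,0],[-1,-50,22,0,0],[-1,-50,22,0,0],[-1,-50,22,0,0]]' >/dev/null;python3 -m inch '[[-1,-50,22,0,0],[-1,-40,18,0,0],[-1,-20,8,0,0],[-1,0,0,0,-0.16],[-1,0,0,0,-0.16]]' >/dev/null;python3 -m inch '[[-1,0,0,0,-0.16],[-1,0,0,0,0]]'; python3 rem.py 0.615 -0.345 0.209 14.8
```

```text
time: 7.62
position: [0.6199, -0.3203, 0.1928]
tool_rot: [-1.865, -2.498, 0.019]
ft_force: [-0.2, 0.7, -0.1]
grip_width: 0.134
t 7.62 pos [ 0.6199 -0.3203  0.1928] toolmm [-22.1 -12.1 -16.2] twist 0.03 F [-0.2  0.7 -0.1] grip 0.134 j [ 0.03  0.5   0.59  1.35 -0.26  1.4   0.9 ]
```

```bash
python3 -m inch '[[-1,-22,-12,-10,0.03],[-1,0,0,0,0],[-1,0,0,0,0]]'; python3 rem.py 0.615 -0.345 0.209 14.8
python3 - <<'E'
from h import *
w=grab('wrist');a=grab('scene')
A=cv2.resize(a['color'][150:260,130:270,::-1],(400,314))
cv2.imwrite('pics/over.png',np.hstack([w['color'][:314,...,::-1],A])[:, :800])
cv2.imwrite('pics/over.png',cv2.resize(np.hstack([w['color'][:314,...,::-1],A]),(800,275)))
E
```

```text
time: 8.0
position: [0.6149, -0.3462, 0.2028]
tool_rot: [-1.91, -2.463, 0.021]
ft_force: [0.0, 0.9, -0.5]
grip_width: 0.137
t 8.0 pos [ 0.6149 -0.3462  0.2028] toolmm [ 1.3  0.2 -6.2] twist -0.007 F [ 0.   0.9 -0.5] grip 0.137 j [ 0.07  0.52  0.6   1.31 -0.28  1.42  0.9 ]
```

View pics/over.png

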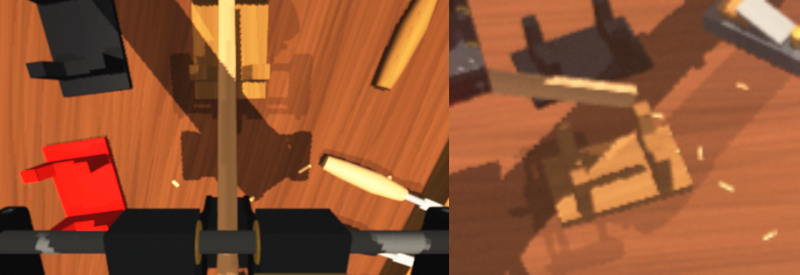

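The bar lies along the rests from (228,0) to (228,250), with the wood rests beneath at (230,50). Now I measure its tilt, tip and lateral fit.

```bash
cat > bar.py <<'E'
from h import *
th=np.radians(104.8);u=np.array([np.cos(th),np.sin(th),0]);v=np.array([-u[1],u[0],0]);O=np.array([.578,-.205,0])
def run(zmin,ns=('wrist','scene','side')):
    for n in ns:
        im=grab(n);P=cloud(im).reshape(-1,3);c=im['color'].reshape(-1,3).astype(int)
        s=ctrl.get_state();G=s['position']+np.array([0,0,.019])
        q=np.c_[(P-O)@u,(P-O)@v,P[:,2]];g=np.array([(G-O)@u,(G-O)@v,G[2]])
        warm=(c[:,0]-c[:,2]>25)
        m=warm&(q[:,0]>g[0]+.02)&(q[:,0]<g[0]+.26)&(abs(q[:,1])<.02)&(q[:,2]>zmin(q[:,0]-g[0],g[2]))&(q[:,2]<g[2]+.03)
        b=q[m]
        if len(b)>10: print(n,len(b),'along',np.percentile(b[:,0],[1,99]).round(4),'lat fit',np.polyfit(b[:,0],b[:,1],1).round(4),'lat pct',np.percentile(b[:,1],[5,50,95]).round(4),'slope',np.polyfit(b[:,0],b[:,2],1).round(3),'grip',g.round(4))
        t=warm&(abs(q[:,0])<.06)&(abs(q[:,1])<.055)&(q[:,2]>.055)&(q[:,2]<.069)
        if t.sum()>40:
            T=q[t]
            for sgn in(-1,1):
                k=T[T[:,0]*sgn>0]
                if len(k)<20: continue
                l=k[k[:,1]<0];r=k[k[:,1]>0]; print('  rest',sgn,'along',np.percentile(k[:,0],[5,50,95]).round(4),'lat L',l[:,1].min().round(4) if len(l) else None,l[:,1].max().round(4) if len(l) else None,'R',r[:,1].min().round(4) if len(r) else None,r[:,1].max().round(4) if len(r) else None)
E
python3 -c "
from bar import *
run(lambda d,z: z-.6*d-.02+0*d)"
```

```text
wrist 4428 along [-0.125  -0.0033] lat fit [0.0127 0.0022] lat pct [-0.004   0.0013  0.0067] slope [-0.554  0.15 ] grip [-0.146   0.0006  0.222 ]
  rest -1 along [-0.0517 -0.0443 -0.0367] lat L -0.0435 -0.0201 R 0.023 0.0464
scene 539 along [-0.1071  0.0324] lat fit [ 0.0146 -0.0023] lat pct [-0.007  -0.0037  0.0051] slope [-0.546  0.143] grip [-0.1458  0.0004  0.2219]
  rest -1 along [-0.052  -0.0452 -0.0375] lat L -0.0464 -0.0222 R 0.0209 0.0459
  rest 1 along [0.0379 0.0453 0.0529] lat L -0.0493 -0.0241 R 0.0181 0.0493
side 406 along [-0.0733  0.033 ] lat fit [0.0066 0.0052] lat pct [-0.0032  0.0065  0.0087] slope [-0.536  0.144] grip [-0.1457  0.0003  0.2218]
  rest -1 along [-0.0519 -0.0449 -0.037 ] lat L -0.0442 -0.0185 R 0.0243 0.0464
  rest 1 along [0.0379 0.0448 0.0534] lat L -0.0281 -0.0156 R 0.0248 0.0476
```

```bash
python3 -m inch '[[-1,16,0,8,0],[-1,0,0,20,0],[-1,0,0,20,0],[-1,0,0,10,0],[-1,0,0,0,0]]' 25; python3 -c "
from bar import *
run(lambda d,z: z-.6*d-.02+0*d)"; python3 rem.py .6107 -.3286 .13 14.8
```

```text
time: 8.88
position: [0.6088, -0.3301, 0.1402]
tool_rot: [-1.908, -2.464, 0.023]
ft_force: [-0.3, 0.5, 0.3]
grip_width: 0.135
wrist 4459 along [-0.108   0.0141] lat fit [0.0147 0.0035] lat pct [-0.0026  0.0027  0.0082] slope [-0.553  0.097] grip [-0.129   0.002   0.1598]
  rest -1 along [-0.0514 -0.0442 -0.037 ] lat L -0.0437 -0.0202 R 0.023 0.0463
scene 599 along [-0.0873  0.1284] lat fit [ 0.0115 -0.0009] lat pct [-0.009  -0.002   0.0106] slope [-0.676  0.086] grip [-0.1293  0.0017  0.1606]
  rest -1 along [-0.0522 -0.0451 -0.0371] lat L -0.0468 -0.0208 R 0.0196 0.0364
  rest 1 along [0.0243 0.0439 0.0527] lat L -0.0465 -0.0001 R 0.0 0.047
side 493 along [-0.0534  0.1295] lat fit [-0.037   0.0058] lat pct [-0.0129  0.0074  0.0127] slope [-0.726  0.089] grip [-0.1295  0.0014  0.1611]
  rest -1 along [-0.0519 -0.0444 -0.0369] lat L -0.0206 -0.0184 R 0.024 0.0467
  rest 1 along [0.0302 0.044  0.0531] lat L -0.0437 -0.018 R 0.0078 0.0485
t 9.03 pos [ 0.6097 -0.3305  0.1421] toolmm [ 1.5  1.7 12.1] twist -0.005 F [0.7 0.3 0.5] grip 0.139 j [ 0.04  0.53  0.59  1.42 -0.28  1.3   0.9 ]
```

```bash
python3 -m inch '[[-1,0,0,10,0],[-1,0,1,10,0],[-1,0,0,12,0],[-1,0,0,12,0]]' 20; python3 rem.py .6107 -.3286 .032 14.8
```

```text
time: 9.52
position: [0.611, -0.3318, 0.0984]
tool_rot: [-1.913, -2.47, 0.02]
ft_force: [-0.2, 0.1, 1.0]
grip_width: 0.134
t 9.53 pos [ 0.611  -0.3318  0.0984] toolmm [ 2.7  1.8 66.4] twist -0.006 F [-0.2  0.1  1. ] grip 0.134 j [ 0.05  0.56  0.58  1.47 -0.3   1.23  0.91]
```

```bash
python3 -m inch '[[-1,2,1,12,0],[-1,0,0,12,0],[-1,0,0,12,0],[-1,0,0,8,0],[-1,0,0,0,0]]'; python3 rem.py .6107 -.3286 .034 14.8; python3 -c "
from bar import *
run(lambda d,z: z-.35*d+0*d,('wrist','scene'))"
```

```text
time: 10.15
position: [0.6094, -0.328, 0.0489]
tool_rot: [-1.911, -2.467, 0.02]
ft_force: [-0.4, 0.7, 1.0]
grip_width: 0.138
t 10.15 pos [ 0.6094 -0.328   0.0489] toolmm [-1.   1.4 14.9] twist -0.005 F [-0.4  0.7  1. ] grip 0.138 j [ 0.05  0.6   0.56  1.51 -0.32  1.15  0.92]
wrist 6802 along [-0.1056 -0.0045] lat fit [-0.0055 -0.0002] lat pct [-0.015   0.0002  0.0132] slope [-0.118  0.059] grip [-0.127   0.0008  0.0683]
  rest -1 along [-0.051  -0.0397 -0.008 ] lat L -0.0441 -0.0 R 0.0 0.0463
scene 782 along [-0.0845  0.1305] lat fit [ 0.0224 -0.0032] lat pct [-0.0154 -0.0047  0.0145] slope [-0.372  0.051] grip [-0.1273  0.0007  0.0687]
  rest -1 along [-0.0524 -0.0399 -0.0049] lat L -0.0477 -0.0003 R 0.0002 0.0499
  rest 1 along [0.0057 0.0415 0.0543] lat L -0.0474 -0.0004 R 0.0 0.0492
```

```bash
python3 -m inch '[[-1,0,0,8,0],[-1,0,0,7,0],[-1,0,0,2,0],[-1,0,0,0,0]]'; python3 rem.py .5982 -.2814 .032 14.8; python3 -c "
from bar import *
run(lambda d,z: z+.004+0*d,('wrist','scene'))"
```

```text
time: 10.75
position: [0.6104, -0.3292, 0.0334]
tool_rot: [-1.913, -2.47, 0.019]
ft_force: [-0.5, 0.2, 2.3]
grip_width: 0.137
t 10.75 pos [ 0.6104 -0.3292  0.0334] toolmm [49.3  0.2  1.7] twist -0.005 F [-0.5  0.2  2.3] grip 0.137 j [ 0.06  0.62  0.55  1.52 -0.33  1.12  0.93]
wrist 6043 along [-0.1067 -0.0094] lat fit [-0.0048 -0.0006] lat pct [-0.0057 -0.0003  0.0051] slope [0.022 0.062] grip [-0.1283  0.0004  0.0524]
  rest -1 along [-0.0534 -0.0414 -0.0135] lat L -0.0442 -0.0 R 0.0 0.0465
scene 287 along [-0.0871  0.0709] lat fit [-0.0147 -0.0031] lat pct [-0.009  -0.0039  0.0043] slope [0.02  0.063] grip [-0.1283  0.0004  0.0525]
  rest -1 along [-0.0539 -0.041  -0.006 ] lat L -0.0456 -0.0003 R 0.0002 0.0476
  rest 1 along [0.006  0.0415 0.0542] lat L -0.0455 -0.0 R 0.0002 0.0453
```

Level within about 1°. Its far end is at +71 mm, so the centre is about 54 mm short. I lift slightly, advance about 53 mm, check, then lower.

```bash
python3 -m inch '[[-1,0,0,-10,0],[-1,18,0,0,0],[-1,18,0,0,0],[-1,16,0,0,0],[-1,0,0,0,0]]' 30; python3 rem.py .5969 -.2766 .032 14.8; python3 -c "
from bar import *
run(lambda d,z: z+.004+0*d,('wrist','scene'))"
```

```text
time: 11.48
position: [0.5966, -0.2725, 0.0438]
tool_rot: [-1.909, -2.471, 0.017]
ft_force: [-0.3, -0.1, -0.8]
grip_width: 0.132
t 11.47 pos [ 0.5966 -0.2725  0.0438] toolmm [-4.1 -0.5 11.7] twist -0.003 F [-0.3 -0.1 -0.8] grip 0.132 j [-0.04  0.53  0.56  1.62 -0.3   1.1   0.86]
wrist 6074 along [-0.0496  0.049 ] lat fit [-0.0024 -0.0012] lat pct [-0.0066 -0.0012  0.0041] slope [0.02  0.071] grip [-0.0712 -0.0004  0.0629]
  rest -1 along [-0.0512 -0.043  -0.0361] lat L -0.0439 -0.0014 R 0.0032 0.0464
  rest 1 along [0.038  0.0453 0.0524] lat L -0.044 -0.02 R 0.0225 0.0466
scene 270 along [-0.0255  0.1286] lat fit [-0.0056 -0.0035] lat pct [-0.01   -0.0044  0.0038] slope [0.01  0.072] grip [-0.0724 -0.0001  0.063 ]
  rest -1 along [-0.0421 -0.0139 -0.0009] lat L -0.0462 -0.0021 R None None
  rest 1 along [0.0077 0.0427 0.0537] lat L -0.0462 -0.0019 R 0.0046 0.0512
```

```bash
python3 -m inch '[[-1,-4,0,4,0],[-1,0,0,4,0],[-1,0,0,2,0],[-1,0,0,1,0],[-1,0,0,0,0]]'; python3 rem.py .5969 -.2766 .032 14.8;  python3 -c "
from bar import *
run(lambda d,z: z+.004+0*d,('wrist','scene'))"
```

```text
time: 12.2
position: [0.5975, -0.2813, 0.0345]
tool_rot: [-1.916, -2.467, 0.018]
ft_force: [0.0, 0.0, -0.5]
grip_width: 0.132
t 12.2 pos [ 0.5975 -0.2813  0.0345] toolmm [4.6 0.6 2.5] twist -0.008 F [ 0.   0.  -0.5] grip 0.132 j [-0.02  0.55  0.56  1.62 -0.31  1.09  0.87]
wrist 6039 along [-0.0574  0.0403] lat fit [-0.0076 -0.0003] lat pct [-0.0056 -0.0003  0.0051] slope [0.021 0.062] grip [-0.0789  0.0006  0.0534]
  rest -1 along [-0.0527 -0.0397 -0.0052] lat L -0.0442 -0.0 R 0.0 0.0464
  rest 1 along [0.0035 0.0331 0.0411] lat L -0.0438 -0.0 R 0.0 0.0467
scene 283 along [-0.0339  0.1201] lat fit [-0.0083 -0.0031] lat pct [-0.0094 -0.0037  0.0039] slope [0.012 0.063] grip [-0.0788  0.0006  0.0533]
  rest -1 along [-0.0357 -0.0182 -0.002 ] lat L -0.0452 -0.0001 R 0.0003 0.0056
  rest 1 along [0.0054 0.0414 0.0545] lat L -0.0471 -0.0004 R 0.0 0.0461
```

Lower in 2 mm steps until it touches.

```bash
python3 -m inch '[[-1,3,0,1.5,0],[-1,0,0,1,0],[-1,0,0,0,0]]'; python3 -m inch '[[-1,0,0,1,0],[-1,0,0,0.5,0],[-1,0,0,0,0]]'
```

```text
time: 12.68
position: [0.5977, -0.2814, 0.0346]
tool_rot: [-1.921, -2.47, 0.019]
ft_force: [-0.9, 1.2, 1.3]
grip_width: 0.133
time: 13.05
position: [0.5977, -0.2814, 0.0345]
tool_rot: [-1.921, -2.47, 0.018]
ft_force: [-0.3, 0.6, 3.0]
grip_width: 0.134
```

Contact on the near rest at 3 N. I ease the grip so the far end settles, then open.

```bash
python3 -m inch '[[-1,0,0,0,0],[-1,0,0,0,0],[-1,0,0,0,0]]' 3; python3 -m inch '[[-0.6,0,0,0,0],[-0.5,0,0,0,0],[-0.4,0,0,0,0],[-0.3,0,0,0,0]]'; python3 -c "
from bar import *
run(lambda d,z: z+.004+0*d,('wrist','scene'))"
```

```text
time: 13.42
position: [0.5978, -0.2817, 0.0337]
tool_rot: [-1.921, -2.47, 0.019]
ft_force: [-0.1, 0.2, 1.0]
grip_width: 0.138
time: 13.92
position: [0.597, -0.2817, 0.0326]
tool_rot: [-1.921, -2.469, 0.021]
ft_force: [0.5, 0.1, 0.5]
grip_width: 0.323
wrist 6142 along [-0.0576  0.04  ] lat fit [-0.0061 -0.0002] lat pct [-0.0055 -0.0002  0.0052] slope [0.    0.061] grip [-0.079   0.0012  0.0515]
  rest -1 along [-0.0526 -0.0397 -0.0052] lat L -0.0441 -0.0 R 0.0 0.0464
  rest 1 along [0.0036 0.0312 0.0403] lat L -0.044 -0.0 R 0.0 0.0466
scene 281 along [-0.0341  0.1211] lat fit [-0.005  -0.0028] lat pct [-0.0091 -0.0038  0.0047] slope [-0.     0.061] grip [-0.0791  0.0012  0.0516]
  rest -1 along [-0.0384 -0.0208 -0.0024] lat L -0.0465 -0.0004 R 0.0001 0.046
  rest 1 along [0.0058 0.0418 0.0545] lat L -0.0464 -0.0001 R 0.0003 0.046
```

Slope is 0, the top is at 61–62 mm, and the bar is centred within a few mm. I retreat straight up.

```bash
python3 -m inch '[[-0.1,0,0,-15,0],[0,0,0,-30,0],[0,0,0,-40,0],[0,0,0,-40,0],[0,-40,0,-20,0]]' >/dev/null; python3 -m inch '[[0,-50,0,0,0],[0,-50,0,0,0],[0,0,0,0,0],[0,0,0,0,0]]'; python3 - <<'E'
from h import *
a=grab('scene');b=grab('side')
cv2.imwrite('pics/end.png',np.hstack([cv2.resize(i['color'][...,::-1],(400,300)) for i in(a,b)]))
import bar
for im,n in((a,'scene'),(b,'side')):
    P=cloud(im).reshape(-1,3);q=np.c_[(P-bar.O)@bar.u,(P-bar.O)@bar.v,P[:,2]]
    m=(abs(q[:,1])<.014)&(abs(q[:,0])<.16)&(q[:,2]>.045)&(q[:,2]<.075);k=q[m]
    t=k[k[:,2]>.057];print(n,np.percentile(k[:,0],[1,99]),np.polyfit(t[:,0],t[:,2],1),np.polyfit(t[:,0],t[:,1],1))
E
```

```text
time: 15.15
position: [0.6378, -0.4196, 0.1923]
tool_rot: [-1.921, -2.48, 0.017]
ft_force: [-0.7, -1.1, -0.6]
grip_width: 0.499
scene [-0.12430906  0.12009733] [0.00121701 0.06173166] [-0.00555113 -0.00273137]
side [-0.1261427   0.12172466] [-0.00223416  0.06227009] [-0.00595293  0.00088468]
```

View pics/end.png

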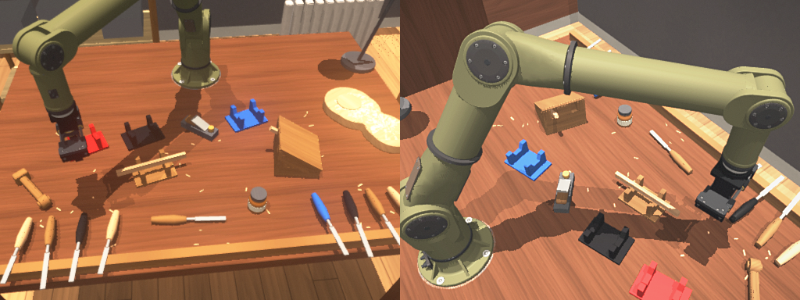

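The bar lies in both notches of the wood rests, at (152,165) in the scene half and (645,195) in the side half. It is level and centred to about 2 mm. The gripper is clear and the other objects have not moved.

```bash
python3 -c "
from bench import ctrl;print(ctrl.close_job())"
```

```text
the job is handed in; nothing more can be done
None
```

The bass-bar blank now lies level across both notches of the wooden rests. I handed the job in at about 15 s of robot time.

- **What I did:** I gripped the blank near its upper end and drew it about 200 mm along its slant, clear of the slot. Because the tool cannot tilt, I lowered the tip onto the far notch and let the bar turn level in the pads. I then lifted it 10 mm, moved it along to centre it, lowered it until it touched, and let go.
- **Last checks:** Both cameras put the slope under 0.25°, the top face at about 62 mm (62 expected), and the bar about 2 mm off centre lengthwise. The cameras disagree by about 4 mm sideways (-2.7 and +0.9 mm), because each sees a different side of the bar; that is within the notch.
- **Forces and clearance:** The wrist force readings, taken between moves, never went above about 3 N. The gripper is well clear of the bar.
- **Bystanders:** The stick, gouge, jar and plane look undisturbed in the final picture; I did not measure them.
- **One imperfection:** Just before release the bar was tilted about 1°, with the far end up to 2 mm high. I eased the grip to 3 N so it could settle before I opened the fingers, and it measured level afterwards.

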